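# Test the leak alarm under the sink

## Task

Test the water-leak alarm on the cabinet shelf with the fingertips: lightly press its large round key well down, keep it down for at least a second and let it up again, then lightly press the long bar key well down to silence the alarm, and let go. Do not press the small round key, do not press two keys at once, and leave the strainer, brush, spray bottle and turntable where they are, without turning the turntable; nothing is to be gripped or lifted.

Things in the scene. Friction and masses are not known exactly. Their poses are not given: they have to be found in the camera images.
- alarm: White plastic water-leak alarm, a flat box fixed to the shelf, 88 mm (its x) by 176 mm (its y), 34 mm high. Origin at the centre of its underside, on the shelf; z up. Three grey keys stand in one row on its top face along its y axis, at y = -52, 0 and +52 mm (all x = 0); which key is at which place varies.
- test_unit: The large round key with its thin collar (collar 42 mm across). Origin on the alarm's top face, at the key's centre, 34 mm above the shelf; axes as the alarm's.
- test_key_top (a point): Centre of the top of the large round key (the test key): grey disc 36 mm across, whose top is 11 mm above the alarm's face (45 mm above the shelf) at rest; moves down with the key.
- test_key (a joint): Travel of the key: 0 = up (rest), grows to 0.008 m fully down; springs back up. It needs about 2 N to start moving, 4.5 N at 4 mm and 7 N fully down. Large round key.
- mute_unit: The long bar key with its thin collar (54 by 21 mm). Origin on the alarm's top face, at the key's centre; axes as the alarm's.
- mute_key_top (a point): Centre of the top of the long bar key (the silence key): grey bar 48 mm along the alarm's x, 15 mm along its y, top 11 mm above the alarm's face (45 mm above the shelf) at rest; moves down with the key.
- mute_key (a joint): Travel of the key: 0 = up (rest), grows to 0.008 m fully down; springs back up. It needs about 2 N to start moving, 4.5 N at 4 mm and 7 N fully down. Long bar key.
- pair_key_top (a point): Centre of the top of the small round key, which is not to be pressed: grey disc 14 mm across, top 11 mm above the alarm's face.
- pair_key (a joint): Travel of the key: 0 = up (rest), grows to 0.008 m fully down; springs back up. It needs about 2 N to start moving, 4.5 N at 4 mm and 7 N fully down. Small round key.
- turntable_rim (a point): A point on the rim of the round grey turntable organiser (220 mm across, rim 57 mm and contents up to 115 mm above the shelf), which spins freely on its base to one side of the alarm; the point lies 110 mm from its axis.
- strainer_mid (a point): Middle of the loose stainless sink strainer, 84 mm across, 29 mm high; this point is 14 mm above the shelf. It lies on the robot's side of the alarm.
- brush_mid (a point): Middle of the loose red scrubbing brush, 150 by 52 mm, 71 mm high with its bow handle; this point is 35 mm above the shelf. It lies beyond the alarm.
- spray_mid (a point): Middle of the loose closed green spray bottle, 72 mm across, 225 mm high; this point is 110 mm above the shelf.
- caddy: Grey compost caddy, lid shut, 204 by 194 mm, 164 mm high, fixed, on the other side of the alarm from the turntable. Origin at the centre of its underside.

How it is judged:
On the way, in this order (a step that is already met when the one before it is completed fails the run):
1. the large round key is pressed at least 4 mm down by the fingers, and kept so for 0.9 s (value of joint test_key above 0.004 m and contact force between the fingers and test_unit above 0.5 N), for 0.9 s.
2. the large round key is let up again (value of joint test_key below 0.0015 m), for 0.05 s.
3. the long bar key is pressed at least 4 mm down by the fingers, the large key being up (value of joint mute_key above 0.004 m and value of joint test_key below 0.0015 m and contact force between the fingers and mute_unit above 0.5 N), for 0.1 s.
At the end, for the whole second after the job is handed in: All three keys are up (within 1.5 mm), and strainer, brush, spray bottle and turntable rim are within 20 mm of where they were (value of joint each of test_key, mute_key, pair_key below 0.0015 m and distance of each of strainer_mid, brush_mid, spray_mid, turntable_rim from where it was at the start of the episode below 0.02 m); the robot touches nothing.
It fails at once if the small round key is pressed (more than 2 mm) (value of joint pair_key above 0.002 m).
It fails at once if two keys are down at once (value of joint each of test_key, mute_key above 0.002 m).
It fails at once if the alarm or a key is pressed hard (more than 25 N) (contact force between any of the fingers, the arm and alarm above 25 N or contact force between any of the fingers, the arm and test_unit above 25 N or contact force between any of the fingers, the arm and mute_unit above 25 N).
It fails at once if strainer, brush, spray bottle or turntable rim moved, carried or lifted (more than 20 mm) (distance of any of strainer_mid, brush_mid, spray_mid, turntable_rim from where it was at the start of the episode above 0.02 m).
It also fails if it takes over 64 s, if anything falls off the work surface, if the arm or the gripper's body presses on something with over 40 N, if the wrist force passes 120 N, or if a joint passes its speed limit or range.

## Robot

A 7-joint arm with a two-finger parallel gripper is mounted at the origin on the work surface. World frame = base frame: x ahead of the robot, y to its left, z up, the work surface at z = 0. Lengths are in m, angles in rad, forces in N, time in s.
With the tool pointing down it reaches from about 0.425 to 0.95 m from the base axis. Payload 4.7 kg.
Tool frame: the origin (TCP) lies between the finger pads; the fingertips stand 25 mm ahead of it and the grasp point (between the pads) lies 6 mm ahead of it; z points along the fingers, y is the line along which they close (so a half turn about z gives the same grasp; the last joint's range is limited). The gripper opens to 85 mm and grips with 20 to 120 N. Pads are 22 mm wide; open, the fingers measure 114 mm over their backs; the gripper's body (76 mm by 85 mm) begins 54 mm behind the grasp point. The pads swing forward as they close: fully open they stand 13 mm farther back than shut.
Start: joints at [-1.27, 0.469, -0.049, 1.532, 0.024, 1.141, -0.082], TCP at [0.219, 0.639, 0.256] pointing down, gripper open.
Joint ranges: [-2.59, 2.59], [-0.33, 1.99], [-1.39, 1.29], [0.1, 2.45], [-1.04, 4.18], [0.21, 1.99], [-2.66, 2.66]. Speed limits (rad/s): [2.57, 2.57, 3.14, 3.14, 3.14, 3.14, 3.14].

## Interface

Orientations are given as a 3x3 rotation matrix whose columns are the frame's x, y, z axes.
In Python, from rig import * gives the robot as it stands. Calls block until the motion is done:
- movep(position, orientation): joint-space move of the TCP to a pose.
- move_l(position, attitude=None, feed=0.15, until_force=None): straight line of the TCP; attitude=None keeps the orientation; feed is the mean speed in m/s. With until_force (N) it stops when the force on the tool has changed by that much, and returns True; else False.
- move_joints(angles): joint-space move.
- command_gripper(opening, newtons=None): finger opening in m; newtons is the grip in N (None keeps the last); returns when the fingers have stopped.
- sleep(seconds).
- inverse_kinematics(position, orientation): joint angles nearest the present ones, or None.
- sense(): the state.
- camera(name): name is "scene" or "side" or "wrist"; returns (picture, depth): 400x640x3 uint8, red, green, blue; 400x640 float32, m along the optical axis (not along the pixel's ray), 0 where there is no reading.
- camera_params(name): a dict with "K" (3x3 intrinsics, pixels), "position" and "rotation" of the camera in the world; the wrist camera has in their place "tool_from_camera" (4x4, takes a point from camera to tool coordinates, whose origin is the TCP and whose axes are the flange's). Camera axes: x right, y down, z forward; pixel columns grow to the right and rows downward; lengths in m; the calibration is good to about 2 mm. The wrist camera is an equidistant fisheye: a pixel r from the principal point sees the ray r / f radians off the axis. A picture is of the moment at which its call begins: read the wrist's pose just before it. camera_params takes no time and is no camera call.
A pose or a line that the arm cannot do raises Unreachable and nothing moves.
- finish_job(): hands the job in; it is judged then, once.
The state is a dict: "time_s": time; "joint_pos": joint angles; "qd": joint speeds; "joint_efforts": joint torques, N m; "position": TCP position; "tcp_rot": TCP orientation; "wrist_force": force on the tool from outside, world axes, zero at the start; "ft_torque": the same for the moment, N m; "finger_gap": finger opening in m; "gripper_force": force on a finger pad.
Only numpy, scipy, OpenCV 4.12 (cv2) and the standard library are available. Lean on these libraries where they do the work, as an engineer would, in place of code of your own. Each camera call takes 0.05 s, during which the arm holds its last target. There are 200 camera calls.

## Working session

There is one attempt and no reset: what is moved stays moved. The work goes in short steps, each a Python script; the robot and the scene stay as the last script left them, time stands still between calls to the robot, and variables do not carry over. Pictures are saved under pics/ and viewed, at most 10 in all, crops included, and the job is handed in when it is done.

```bash
mkdir -p pics
python3 - <<'E'
from rig import *
import cv2, numpy as np
for n in("scene","side","wrist"):
    s=sense(); p,d=camera(n); cv2.imwrite(f"pics/{n}0.png",p[:,:,::-1]); np.savez(f"pics/{n}0.npz",p=p,d=d,pos=s["position"],rot=s["tcp_rot"],**camera_params(n))
    print(n,camera_params(n))
print(sense())
E
```

```text
scene {'K': array([[375.46842973,   0.        , 317.24708083],
       [  0.        , 375.46842973, 205.31988954],
       [  0.        ,   0.        ,   1.        ]]), 'position': array([ 1.13128329, -0.44127849,  0.89293359]), 'rotation': array([[ 0.67059702,  0.55267212, -0.4948264 ],
       [ 0.74154298, -0.51770835,  0.42672247],
       [-0.02033815, -0.65309386, -0.75700381]])}
side {'K': array([[466.63544973,   0.        , 314.8872969 ],
       [  0.        , 466.63544973, 198.56053372],
       [  0.        ,   0.        ,   1.        ]]), 'position': array([0.37170713, 0.96420503, 1.23757515]), 'rotation': array([[-0.97504332, -0.17119958,  0.14135497],
       [-0.22191848,  0.73280532, -0.64323289],
       [ 0.00653553, -0.65854922, -0.75250928]])}
wrist {'K': array([[309.70691629,   0.        , 320.15090503],
       [  0.        , 309.70691629, 196.56593677],
       [  0.        ,   0.        ,   1.        ]]), 'tool_from_camera': array([[-4.81333885e-04, -9.64122269e-01, -2.65458129e-01,
         6.68356938e-02],
       [ 9.99999822e-01, -5.57289190e-04,  2.10809588e-04,
   
[... 355 characters left out ...]
1e-04, -2.47993547e-03, -1.78175040e-03, -3.59335542e-03,
       -2.16886337e-04,  5.57131845e-05,  2.95955481e-04]), 'joint_efforts': array([ 6.48121877e-04, -5.10763514e+01, -4.65256604e-02, -2.37984788e+01,
        1.07808973e-02,  5.31378522e-03,  1.43848752e-05]), 'position': array([0.21843124, 0.63826191, 0.25551055]), 'tcp_rot': array([[-9.46120572e-01,  3.23814248e-01, -4.42641900e-04],
       [ 3.23814547e-01,  9.46119492e-01, -1.43037202e-03],
       [-4.43827094e-05, -1.49663828e-03, -9.99998879e-01]]), 'wrist_force': array([ 0.37661817, -0.05363081, -0.93201496]), 'ft_torque': array([ 0.00949453,  0.01862475, -0.02508502]), 'gripper_force': 0.0, 'finger_gap': 0.08542037961522948}
```

View pics/scene0.png

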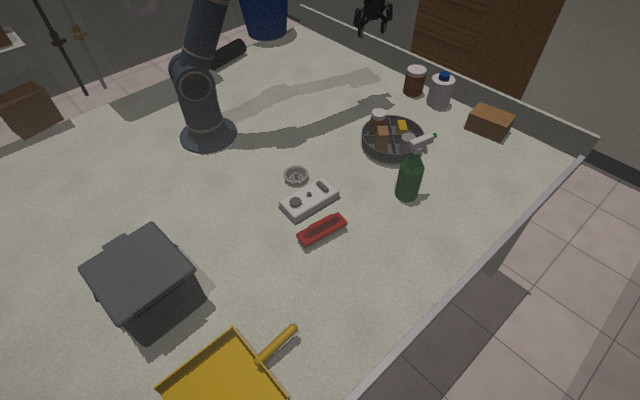

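View pics/side0.png

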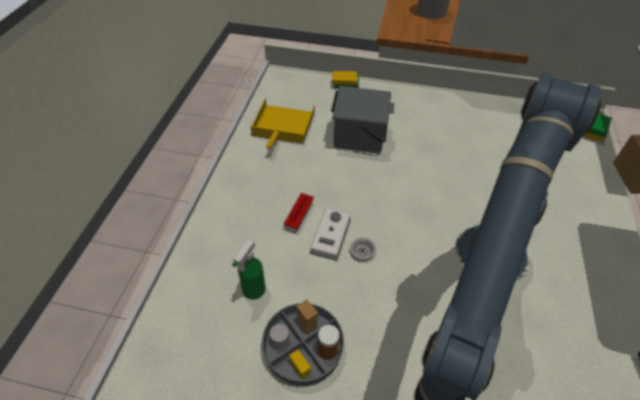

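View pics/wrist0.png

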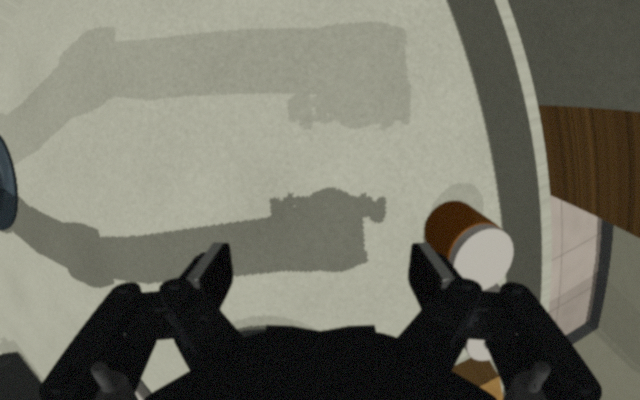

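The scene view has the alarm near (310,199), the large key near (296,202) and the bar near (322,187). The side view has the alarm near (331,232), the large key near (336,216) and the bar near (327,241). The small key is in the middle. I'll enlarge both views.

Run:
```python
import cv2, numpy as np
a=cv2.imread("pics/scene0.png")[165:225,270:350]; b=cv2.imread("pics/side0.png")[202:262,300:380]
f=lambda i:cv2.resize(i,(640,480)[:2] if 0 else (400*1,300),interpolation=cv2.INTER_CUBIC)
A=cv2.resize(a,None,fx=5,fy=5,interpolation=cv2.INTER_CUBIC);B=cv2.resize(b,None,fx=5,fy=5,interpolation=cv2.INTER_CUBIC)
im=np.hstack([A,B])
for k in range(0,800,50): cv2.line(im,(k,0),(k,6),(0,0,255),1)
for k in range(0,300,50): cv2.line(im,(0,k),(6,k),(0,0,255),1)
im=np.minimum(im.astype(float)*1.4,255).astype(np.uint8)
cv2.imwrite("pics/crop1.png",im)
def pt(n,u,v):
    z=np.load(f"pics/{n}0.npz");d=z["d"][v,u];K=z["K"]
    return z["position"]+z["rotation"]@(d*np.linalg.inv(K)@[u,v,1])
for n,l in dict(scene=[(310,199),(296,202),(322,187),(309,195),(322,230),(408,180),(296,176),(250,200),(395,138)],side=[(331,232),(336,216),(327,241),(332,230),(299,212),(362,249),(303,345)]).items():
    for q in l: print(n,q,pt(n,*q).round(4))
```

```text
scene (310, 199) [0.5348 0.0445 0.0329]
scene (296, 202) [0.5208 0.0008 0.0412]
scene (322, 187) [0.5308 0.0985 0.0443]
scene (309, 195) [0.5261 0.0485 0.0411]
scene (322, 230) [ 0.6479 -0.0094  0.0334]
scene (408, 180) [0.7188 0.2731 0.0927]
scene (296, 176) [0.4131 0.0889 0.014 ]
scene (250, 200) [ 0.3825 -0.0791 -0.0017]
scene (395, 138) [0.5257 0.4544 0.0358]
side (331, 232) [0.5153 0.0638 0.0346]
side (336, 216) [0.5108 0.0059 0.0482]
side (327, 241) [0.5191 0.1098 0.0459]
side (332, 230) [0.514  0.0538 0.0328]
side (299, 212) [0.6352 0.0096 0.0389]
side (362, 249) [0.4078 0.0973 0.0209]
side (303, 345) [0.5127 0.4533 0.0351]
```

View pics/crop1.png

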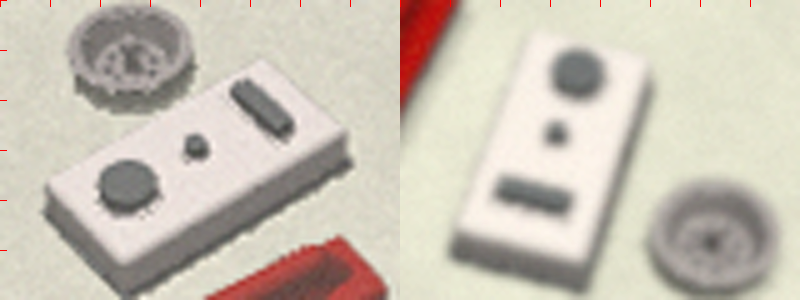

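The crop shows the large key, small key and bar at (127,183), (196,145) and (263,105) in the scene half. In the side half they are at (577,71), (555,131) and (534,192). I'll intersect these rays with z = 0.045.

Run:
```python
from rig import *
import numpy as np
def pt(n,u,v,zz=.045):
    z=np.load(f"pics/{n}0.npz");r=z["rotation"]@np.linalg.inv(z["K"])@[u,v,1];p=z["position"]
    return p+r*(zz-p[2])/r[2]
f=lambda x,o:(x+.5)/5-.5+o
S=[pt("scene",f(x,270),f(y,165)) for x,y in[(127,182),(196,144),(263,105)]]
D=[pt("side",f(x-400,300),f(y,202)) for x,y in[(577,71),(555,131),(534,192)]]
print(np.round(S,4));print(np.round(D,4))
M=(np.array(S)+D)/2; c=M.mean(0); u=M[2]-M[0]; print(np.linalg.norm(u)); u/=np.linalg.norm(u)
print(c,u,c-u*.052,c+u*.052)
np.savez("k.npz",c=c,u=u)
# fingers closing along alarm x (tool y perpendicular to u); view pose
y=np.array([u[1],-u[0],0]);z=np.array([0,0,-1.])
for sgn in(1,-1):
    R=np.column_stack([np.cross(sgn*y,z),sgn*y,z])
    for t in(-.052,.052):
        for h in(.15,.065): print(sgn,t,h,inverse_kinematics(c*[1,1,0]+u*t+[0,0,h],R))
```

```text
[[ 0.5183 -0.0008  0.045 ]
 [ 0.5235  0.0502  0.045 ]
 [ 0.5273  0.1026  0.045 ]]
[[0.5145 0.0033 0.045 ]
 [0.5187 0.0553 0.045 ]
 [0.5219 0.1058 0.045 ]]
0.10325192868472371
[0.52068745 0.05272535 0.045     ] [7.87563482e-02 9.96893895e-01 5.37628226e-16] [0.51659212 0.00088686 0.045     ] [0.52478278 0.10456383 0.045     ]
1 -0.052 0.15 [-0.52624324  0.37335709  0.55372169  2.03988451 -0.27102543  0.79867311
  0.10871643]
1 -0.052 0.065 [-0.42186457  0.50294066  0.433192    2.09055958 -0.35657531  0.6182788
  0.1789967 ]
1 0.052 0.15 [-0.6372498   0.38811104  0.45686122  1.99474409 -0.23284297  0.80885282
 -0.1268262 ]
1 0.052 0.065 [-0.57438168  0.51816582  0.38635223  2.0462122  -0.32041056  0.63423254
 -0.0523192 ]
-1 -0.052 0.15 [ 0.78123657  0.63461684 -1.17496858  1.97045071  0.69739928  1.01934812
  2.33821931]
-1 -0.052 0.065 [ 0.75869813  0.82965082 -1.18357624  2.025952    0.95440719  0.99202524
  2.13656078]
-1 0.052 0.15 [ 0.57001549  0.66898532 -1.17644594  1.92922535  0.72139597  1.04912754
  2.13663947]
-1 0.052 0.065 [-0.1128188   0.50309331 -0.20738906  2.01896777  0.1680624   0.63539129
  2.63192739]
```

Run:
```python
from rig import *
import cv2, numpy as np
k=np.load("k.npz");c,u=k["c"],k["u"]
y=np.array([u[1],-u[0],0]);z=np.array([0,0,-1.]);R=np.column_stack([np.cross(y,z),y,z])
s=sense(); move_l(s["position"]+[0,0,.06])
movep(c*[1,1,0]+[0,0,.26],R); command_gripper(0.0,20)
sleep(.3)
s=sense();p,d=camera("wrist");cv2.imwrite("pics/w1.png",p[:,:,::-1]);np.savez("pics/w1.npz",d=d,pos=s["position"],rot=s["tcp_rot"],**camera_params("wrist"))
print(s["time_s"],s["position"],s["finger_gap"],s["wrist_force"])
```

```text
4.1167 [0.52067754 0.05275267 0.26002174] 0.000176883907999435 [-0.67746236 -0.10170157  1.1975396 ]
```

View pics/w1.png

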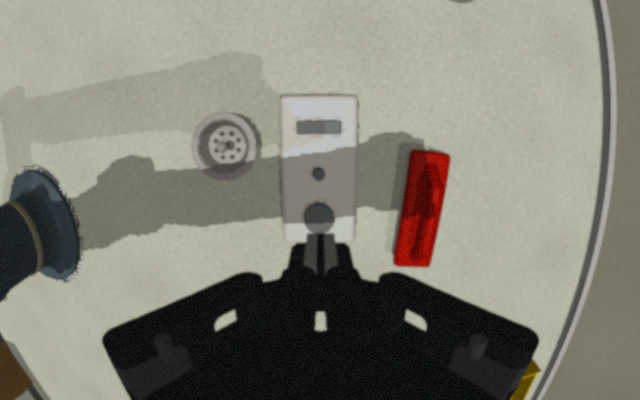

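The wrist view shows the bar at (318.5,127), the small key at (318.5,173.5) and the large key at about (318.5,217). The row is upright in the picture, so the yaw is good.

Run:
```python
import numpy as np
w=np.load("pics/w1.npz");K=w["K"];T=w["tool_from_camera"]
def pt(u,v,zz=.045):
    a=np.array([u-K[0,2],v-K[1,2]])/K[0,0];th=np.linalg.norm(a)
    r=np.r_[a/th*np.sin(th),np.cos(th)]
    r=w["rot"]@T[:3,:3]@r;o=w["pos"]+w["rot"]@T[:3,3]
    return o+r*(zz-o[2])/r[2]
P=np.array([pt(318.5,217),pt(318.3,173.5),pt(318.5,127.3)]);print(P.round(4),np.linalg.norm(np.diff(P,axis=0),axis=1))
for q in [(281,96),(356,96),(282,239),(356,239)]: print(pt(*q,.034).round(4))
```

```text
[[0.5153 0.005  0.045 ]
 [0.5191 0.0549 0.045 ]
 [0.5234 0.105  0.045 ]] [0.05009314 0.05027982]
[0.4852 0.1429 0.034 ]
[0.5669 0.1363 0.034 ]
[ 0.4687 -0.0235  0.034 ]
[ 0.5577 -0.0306  0.034 ]
```

```bash
cat > press.py <<'E'
from rig import *
import numpy as np
u=np.load("k.npz")["u"];c=np.array([.5193,.0535,0])
def press(t,hold):
    p=c+u*t; move_l(p+[0,0,.11]); sleep(.3); f0=sense()["wrist_force"][2]
    hit=move_l(p+[0,0,.060],feed=.015,until_force=3.); s=sense(); print("hit",hit,s["position"],s["wrist_force"][2]-f0)
    if not hit: move_l(p+[0,0,.11]); return
    z=s["position"][2]
    for i in range(8):                       # creep until spring force shows ~6 mm travel
        sleep(.15); f=sense()["wrist_force"][2]-f0; print(round(z,4),round(f,2))
        if f>5.6: break
        z-=.001; move_l(p+[0,0,z],feed=.02)
    sleep(hold); s=sense(); print("held",s["position"],s["wrist_force"][2]-f0,s["time_s"])
    move_l(p+[0,0,.11],feed=.05); sleep(.3); s=sense(); print("up",s["wrist_force"][2]-f0,s["time_s"])
E
python3 -c "
from press import *
press(-.052,1.4)"
```

```text
hit True [0.51519809 0.00165444 0.06780939] 5.3113981961421395
0.0678 4.36
0.0668 4.96
0.0658 5.6
held [0.51524302 0.0016718  0.06583666] 6.159955899911798 10.4667
up 1.3869601992870764 11.8
```

The baseline force drifted by about 1.4 N, so the reached depth is uncertain. Pressing the test key again, a little deeper and with averaged forces, is harmless.

```bash
cat > press2.py <<'E'
from rig import *
import numpy as np
u=np.load("k.npz")["u"];c=np.array([.5193,.0535,0])
def F():
    a=[]
    for i in range(10): sleep(.03); a.append(sense()["wrist_force"][2])
    return np.mean(a),np.std(a)
def press(t,zs,hold):
    p=c+u*t; move_l(p+[0,0,.09]); sleep(.3); f0=F()[0]; print("base",f0)
    for z in zs:
        move_l(p+[0,0,z],feed=.03); f=F(); print(z,sense()["position"][2].round(4),round(f[0]-f0,2),round(f[1],2))
        if f[0]-f0>7.5: break
    sleep(hold); move_l(p+[0,0,.09],feed=.05); sleep(.3); print("up",F()[0]-f0,sense()["time_s"])
E
python3 -c "
from press2 import *
press(-.052,[.074,.072,.070,.068,.066,.065,.064],1.2)"
```

```text
base 0.2532542147023858
0.074 0.0741 -0.31 0.42
0.072 0.072 -0.37 0.63
0.07 0.0701 1.04 0.44
0.068 0.0681 3.15 0.78
0.066 0.0661 4.22 0.45
0.065 0.0651 4.65 0.45
0.064 0.0642 5.33 0.45
up -0.14078074930125756 19.7333
```

The contact height is about 0.070. At 0.064 the key was about 5.5 mm down for more than 1.2 s, and it came up again. The bar key is next.

Run:
```python
from press2 import *
import cv2
press(.052,[.073,.068,.066,.0645,.0635],.5)
move_l(c+[0,0,.2]); sleep(.3)
p,_=camera("scene"); cv2.imwrite("pics/s2.png",p[100:260,220:460,::-1].repeat(3,0).repeat(3,1)); print(sense()["time_s"])
```

```text
base 0.10795068253158568
0.073 0.0731 -0.14 0.42
0.068 0.0683 2.81 0.39
0.066 0.0662 4.52 0.42
0.0645 0.0647 4.95 0.49
0.0635 0.0638 5.71 0.53
up -0.11005858575386536 26.475
27.7833
```

View pics/s2.png

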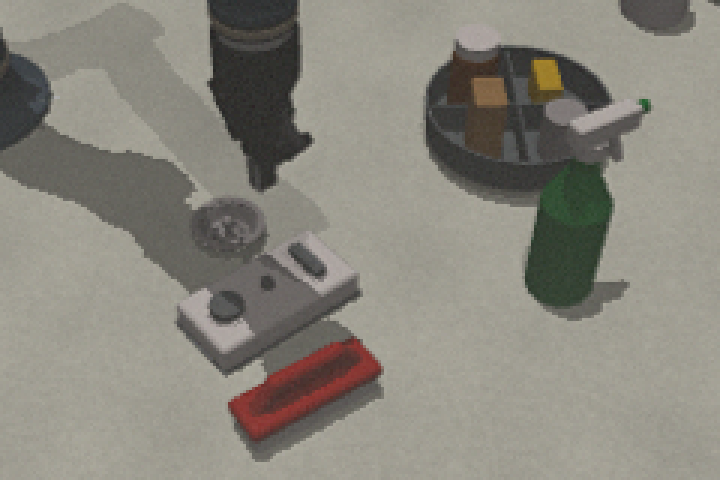

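All three keys are up: large (227,305), small (267,283) and bar (307,258). The strainer, brush, bottle and turntable are undisturbed, and the gripper is clear.

```bash
python3 -c "
from rig import *
print(finish_job())"
```

```text
the job is handed in; nothing more can be done
None
```

I pressed the large round key twice, the second time about 5.5 mm down for over 1.2 s, then pressed the bar key about 5.5–6 mm down and let go; both came back up, nothing else was disturbed, and the job is handed in (depths estimated from measured force and tool height; no verdict came back).

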